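# Put the front desk's rubber stamps back in their caddy

### The arm

A 6-joint arm with a two-finger parallel gripper is mounted at the origin on the work surface. World frame = base frame: x ahead of the robot, y to its left, z up, the work surface at z = 0. Lengths are in mm, angles in rad, forces in N, time in s.
With the tool pointing down it reaches from about 350 to 975 mm from the base axis. Payload 7.1 kg.
Tool frame: the origin (TCP) lies at the very end of the fingers, on their centre line; the grasp point (between the pads) lies robot.grasp_offset behind it (robot.grasp_offset is the distance from the TCP to the grasp point, in mm); z points along the fingers, y is the direction in which the jaws open and shut (so a half turn about z gives the same grasp; the last joint's range is limited). The gripper opens to 88 mm and grips with 3 to 60 N. Pads are 20 mm wide; open, the fingers measure 115 mm over their backs; the gripper's body (75 mm by 178 mm) begins 61 mm behind the grasp point.
Start: joints at [1.261, 0.423, 1.63, -0, 1.089, -0.019], TCP at [179.167, 598.752, 222.675] pointing down, gripper open.
Joint ranges: [-3, 3], [-0.9, 2.11], [0.09, 2.58], [-1.31, 4.45], [0.11, 2.69], [-2.54, 2.54]. Speed limits (rad/s): [2.39, 2.39, 3.01, 3.14, 3.14, 3.14].

### API

Orientations are given as a unit quaternion [x, y, z, w].
In Python, from workcell import robot gives the robot as it stands. The module is installed in compiled form; this text tells all that it offers.
- The arm moves only by the tool arm_command, never from a script. Its argument "deltas" is a list of rows, each a list of 3 entries, a list of its own where there are three numbers: the closure, from 0 (fully open) to 1 (shut), then the shift along the tool's x, y, z in mm, then the turn about the tool's z in rad. In form: [[jaw, [dx, dy, dz], spin], ...]. A call has exactly 10 rows; each row shifts and turns the commanded pose from where the row before left it, along the tool's axes as they then stand; what a row does not reach is not made up. A row lasts 1/12 s, in which the tool goes at most 41.7 mm and 7.16 degrees, less where a joint would pass 70% of its speed; a pose out of reach is approached as far as the arm can. A call is refused whole if a number of a shift passes 41.7 or a number of a turn 0.125, either way. A call with a gripper value outside its range is refused whole. The fingers move at their own pace and stop on an object; the grip force is fixed at half the most. Time passes only in rows, so rows that do not move let the fingers close, or fill a call up. It gives the time, the measured TCP pose, the force and the opening at its end, in the units of the state.
- robot.get_state(): the state, without advancing time (a new reading comes with each control period).
- robot.grab_frame(name): name is "side" or "top"; returns a dict with "image" (420x560x3 uint8, red, green, blue), "camera_matrix" (3x3 intrinsics, pixels), "extrinsics" (4x4, takes a point from camera to world coordinates). Camera axes: x right, y down, z forward; pixel columns grow to the right and rows downward; lengths in mm; the calibration is good to about 2 mm. A picture is of the moment at which its call begins. There is no depth.
- robot.hand_in(): hands the job in, once; it reports no verdict.
Trained networks look in a picture, given as the dict that the camera call returned (one of the last four; its "shot" number tells which), for a name from the list of things; names that differ only in an ending like _2 or _b are one class to them, and where a whole thing is asked for, a point or a joint stands for the part that bears it (a point fixed in the world has none). Each returns a list of dicts, best first, with "confidence" (0 to 1); they miss things now and then, are a little off and sometimes report something else, mostly with a low value. They report only what shows in the picture. A call takes as long as a camera call. They do not tell look-alikes from the thing itself.
- robot.silhouettes(picture, label): "region" (420x560 bool, what is visible of it).
- robot.pinpoint(picture, label): "point" ([x, y, z] in mm, in world coordinates, good to about 4 mm: a listed point, or the origin of a listed thing).
The state is a dict: "clock": time; "joint_pos": joint angles; "dq": joint speeds; "joint_efforts": joint torques, N m; "ee_pos": TCP position; "tool_rot": TCP orientation; "force": force on the tool from outside, world axes, zero at the start; "ft_torque": the same for the moment, N m; "opening": finger opening in mm.
Only numpy, scipy, OpenCV 4.12 (cv2) and the standard library are available. Lean on these libraries where they do the work, as an engineer would, in place of code of your own. Each camera call takes 0.05 s, during which the arm holds its last target. There are 200 camera calls.

### The job

Put the four rubber stamps back in the walnut caddy, each standing upright and fully down in the recess that matches the shape and size of its foot. Leave the hand bell and the starfish paperweight, which have the same handles, where they stand, and do not knock any stamp over.

Things in the scene. Friction and masses are not known exactly. Their poses are not given: they have to be found in the camera images.
- stamp_disc_center (a point): Rubber stamp of pale wood with a large round foot 48 mm in diameter and 20 mm high, a thin dark rubber sole underneath, loose, 40 to 90 g, standing upright on the counter at any yaw. Its pale turned handle, on the vertical axis, is round: 24 mm thick from 44 to 74 mm above the underside (17 mm at the neck below), and the top is at 80 mm. This point is on its axis, half-way up, 40 mm above the underside; z up.
- stamp_small_center (a point): Rubber stamp of pale wood with a small round foot 30 mm in diameter and 20 mm high, a thin dark rubber sole underneath, loose, 40 to 90 g, standing upright on the counter at any yaw. Its pale turned handle, on the vertical axis, is round: 24 mm thick from 44 to 74 mm above the underside (17 mm at the neck below), and the top is at 80 mm. This point is on its axis, half-way up, 40 mm above the underside; z up.
- stamp_square_center (a point): Rubber stamp of pale wood with a square foot 40 x 40 mm, with sides along its x and y and 20 mm high, a thin dark rubber sole underneath, loose, 40 to 90 g, standing upright on the counter at any yaw. Its pale turned handle, on the vertical axis, is round: 24 mm thick from 44 to 74 mm above the underside (17 mm at the neck below), and the top is at 80 mm. This point is on its axis, half-way up, 40 mm above the underside; z up.
- stamp_oblong_center (a point): Rubber stamp of pale wood with an oblong foot, 56 mm along its x and 24 mm along its y and 20 mm high, a thin dark rubber sole underneath, loose, 40 to 90 g, standing upright on the counter at any yaw. Its pale turned handle, on the vertical axis, is round: 24 mm thick from 44 to 74 mm above the underside (17 mm at the neck below), and the top is at 80 mm. This point is on its axis, half-way up, 40 mm above the underside; z up.
- well_disc_floor (a point): Fixed dark walnut insert, 84 x 84 mm, with a round recess 64 mm in diameter and 14 mm deep, cork-lined, for the stamp with the foot of that shape (8 mm play all round). The four inserts sit two by two, 86 mm apart, in one fixed, low, square walnut caddy (186 mm), each in any of the four places; their axes are parallel to the caddy's. This point is the centre of the recess floor, 14 mm below the insert's top face; z up.
- well_small_floor (a point): Fixed dark walnut insert, 84 x 84 mm, with a round recess 46 mm in diameter and 14 mm deep, cork-lined, for the stamp with the foot of that shape (8 mm play all round). The four inserts sit two by two, 86 mm apart, in one fixed, low, square walnut caddy (186 mm), each in any of the four places; their axes are parallel to the caddy's. This point is the centre of the recess floor, 14 mm below the insert's top face; z up.
- well_square_floor (a point): Fixed dark walnut insert, 84 x 84 mm, with a square recess 56 x 56 mm, with sides along its x and y and 14 mm deep, cork-lined, for the stamp with the foot of that shape (8 mm play all round). The four inserts sit two by two, 86 mm apart, in one fixed, low, square walnut caddy (186 mm), each in any of the four places; their axes are parallel to the caddy's. This point is the centre of the recess floor, 14 mm below the insert's top face; z up.
- well_oblong_floor (a point): Fixed dark walnut insert, 84 x 84 mm, with an oblong recess, 72 mm along its x and 40 mm along its y and 14 mm deep, cork-lined, for the stamp with the foot of that shape (8 mm play all round). The four inserts sit two by two, 86 mm apart, in one fixed, low, square walnut caddy (186 mm), each in any of the four places; their axes are parallel to the caddy's. This point is the centre of the recess floor, 14 mm below the insert's top face; z up.
- bell_center (a point): Hand bell: flared brass skirt 62 mm wide at the foot and 38 mm high, loose, standing on the counter; not a stamp, to be left alone. Same handle as the stamps, top at 80 mm. This point is on its axis, 40 mm above the underside; z up. It, the stamps and two lesser bystanders (elephant, tin) stand at least 70 mm apart, centre to centre.
- starfish_center (a point): Paperweight of pale wood: a flat five-armed starfish 76 mm across and 18 mm high, loose, standing on the counter; not a stamp, to be left alone. Same handle as the stamps, top at 80 mm. This point is on its axis, 40 mm above the underside; z up. It, the stamps and two lesser bystanders (elephant, tin) stand at least 70 mm apart, centre to centre.
Things that resemble listed ones, but are neither listed nor needed, are in the scene too. What is shaped like the part that bears stamp_square_center but pink or red is not meant.

How it is judged (in metres and radians):
At the end, for the whole second after the job is handed in: Each of the four stamps stands upright (within 0.1 rad), at rest and released, on the floor of its own matching recess (its centre 35 to 44 mm above the recess floor), its axis within 14 mm of the recess's centre (horizontal distance between stamp_disc_center and well_disc_floor below 0.014 m and z of stamp_disc_center in the frame of well_disc_floor between 0.035 and 0.044 m and angle between each of stamp_disc_center, stamp_small_center, stamp_square_center, stamp_oblong_center's own z axis and vertical below 0.1 rad and linear speed of each of stamp_disc, stamp_small, stamp_square, stamp_oblong below 0.02 m/s and horizontal distance between stamp_small_center and well_small_floor below 0.014 m and z of stamp_small_center in the frame of well_small_floor between 0.035 and 0.044 m and horizontal distance between stamp_square_center and well_square_floor below 0.014 m and z of stamp_square_center in the frame of well_square_floor between 0.035 and 0.044 m and horizontal distance between stamp_oblong_center and well_oblong_floor below 0.014 m and z of stamp_oblong_center in the frame of well_oblong_floor between 0.035 and 0.044 m); the robot touches nothing.
It fails at once if the hand bell is shifted by more than 15 mm or tipped (distance of bell_center from where it was at the start of the episode above 0.015 m or angle between bell_center's own z axis and vertical above 0.4 rad).
It fails at once if the starfish paperweight is shifted by more than 15 mm or tipped (distance of starfish_center from where it was at the start of the episode above 0.015 m or angle between starfish_center's own z axis and vertical above 0.4 rad).
It fails at once if a stamp is knocked over (leans by more than 50 degrees) (angle between any of stamp_disc_center, stamp_small_center, stamp_square_center, stamp_oblong_center's own z axis and vertical above 0.87 rad).
It also fails if it takes over 99 s, if anything falls off the work surface, if the arm or the gripper's body presses on something with over 40 N, if the wrist force passes 120 N, or if a joint passes its speed limit or range.

## Working session

There is one attempt and no reset: what is moved stays moved. The work goes in short steps, Python scripts to look and compute and a tool call to move; the robot and the scene stay as the last step left them, time stands still between calls to the robot, and variables do not carry over. Pictures are saved under pics/ and viewed, about 12 in all and at most 16, crops included, and the job is handed in when it is done.

Besides the shell and the picture viewer there is one more tool, called as name([rows], argument=value, ...), one row to a line, values as JSON. arm_command: Moves the arm, as the interface text tells. Its arguments: {"type":"object","properties":{"deltas":{"type":"array"}},"required":["deltas"]}

```bash
mkdir -p pics
cat > h.py <<'E'
from workcell import robot
import cv2, numpy as np
N=['stamp_disc_center','stamp_small_center','stamp_square_center','stamp_oblong_center','well_disc_floor','well_small_floor','well_square_floor','well_oblong_floor','bell_center','starfish_center']
def save(f,n,box=None,s=1):
    im=f['image'][:,:,::-1]
    if box: im=im[box[1]:box[3],box[0]:box[2]]
    cv2.imwrite('pics/'+n,cv2.resize(im,None,fx=s,fy=s,interpolation=cv2.INTER_CUBIC))
def proj(f,p):
    E=np.linalg.inv(f['extrinsics']);c=E[:3,:3]@np.array(p,float)+E[:3,3];q=f['camera_matrix']@c;return q[:2]/q[2]
def back(f,uv,z):
    E=f['extrinsics'];d=E[:3,:3]@np.linalg.inv(f['camera_matrix'])@np.array([uv[0],uv[1],1.]);o=E[:3,3];return o+d*(z-o[2])/d[2]
E
python3 - <<'E'
from h import *
s=robot.get_state();print(s['clock'],s['ee_pos'],s['tool_rot'],s['opening'],robot.grasp_offset)
for c in('top','side'):
    f=robot.grab_frame(c);save(f,c+'0.png',s=1.4);print(c,np.round(f['extrinsics'],2).tolist())
    for n in N:
        for r in robot.pinpoint(f,n)[:3]:print(n,round(r['confidence'],2),np.round(r['point']),np.round(proj(f,r['point'])))
print(robot.get_state()['clock'])
E
```

```text
0.0 [179.01018155 598.23805837 221.90295832] [ 1.44883813e-01  9.89448373e-01 -7.63798868e-04 -1.23121959e-04] 87.9013263865469 18.700000000000003
top [[0.07, -0.98, 0.2, 328.72], [-1.0, -0.07, 0.01, 74.71], [0.0, -0.2, -0.98, 1003.0], [0.0, 0.0, 0.0, 1.0]]
stamp_disc_center 0.87 [537. 342.  36.] [168. 197.]
stamp_small_center 0.58 [568. 185.  41.] [239. 188.]
stamp_small_center 0.58 [435. 102.  43.] [272. 250.]
stamp_small_center 0.52 [ 641. -234.   16.] [425. 172.]
stamp_square_center 0.86 [453. 331.  41.] [167. 234.]
stamp_square_center 0.69 [424. 202.  44.] [225. 251.]
stamp_square_center 0.65 [480. 426.  31.] [127. 219.]
stamp_oblong_center 0.8 [659.  70.  41.] [294. 152.]
well_disc_floor 0.96 [ 559. -251.   20.] [433. 208.]
well_small_floor 0.86 [ 534. -171.   14.] [396. 216.]
well_square_floor 0.64 [ 620. -151.   18.] [389. 179.]
well_oblong_floor 0.73 [541. 341.  37.] [169. 195.]
well_oblong_floor 0.61 [ 642. -235.   14.] [425. 173.]
bell_center 0.75 [434.  97.  42.] [274. 251.]
starfish_center 0.67 [425. 207.  44.] [223. 251.]
side [[0.97, -0.15, 0.2, 332.76], [-0.25, -0.54, 0.81, -631.3], [-0.02, -0.83, -0.56, 554.93], [0.0, 0.0, 0.0, 1.0]]
stamp_small_center 0.83 [567. 186.  41.] [300. 190.]
stamp_square_center 0.9 [455. 338.  39.] [241. 167.]
stamp_square_center 0.62 [371. 286.  42.] [209. 181.]
stamp_square_center 0.61 [482. 428.  39.] [245. 151.]
stamp_oblong_center 0.59 [659.  70.  39.] [358. 213.]
well_disc_floor 0.78 [ 560. -249.   13.] [376. 352.]
well_small_floor 0.89 [ 537. -169.   16.] [343. 315.]
well_square_floor 0.58 [ 623. -148.   12.] [386. 297.]
well_oblong_floor 0.85 [ 639. -235.   14.] [420. 334.]
well_oblong_floor 0.66 [ 558. -254.   14.] [377. 355.]
bell_center 0.94 [435. 100.  40.] [250. 221.]
starfish_center 0.8 [426. 202.  42.] [238. 196.]
1.1
```

View pics/top0.png

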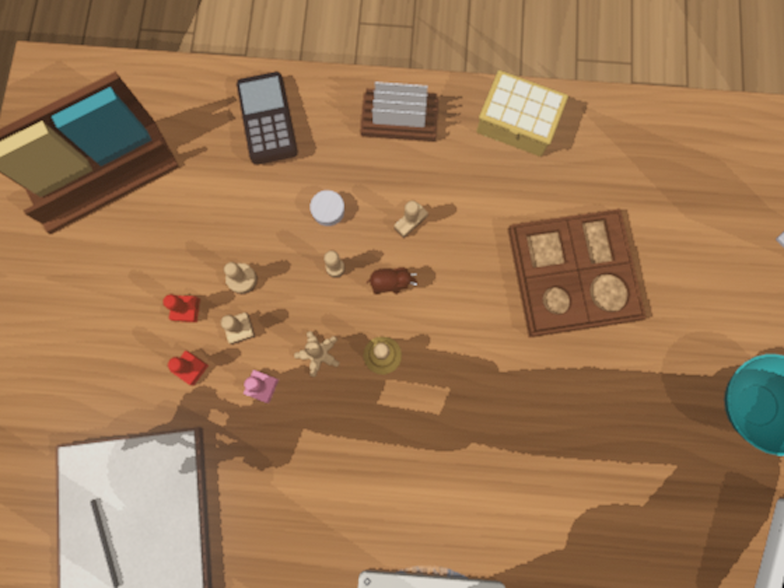

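View pics/side0.png

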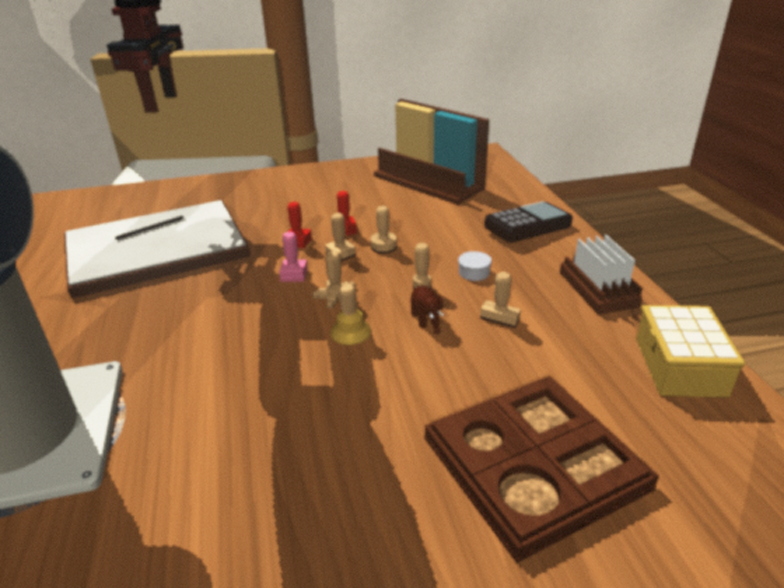

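The top view (1.4x) shows these pale or brass handled things:
- large round foot at (240,277)
- square foot at (237,327)
- small round foot at (334,263)
- oblong foot at (411,217)
- starfish at (318,352)
- bell at (382,354)

Red/pink square look-alikes are at (181,307), (187,368) and (260,386), and are not meant. The caddy is centred near (578,271). An enlarged crop and measurements come next.

```bash
cat > m.py <<'E'
from h import *
f=robot.grab_frame('top');g=robot.grab_frame('side')
save(f,'crop1.png',(100,120,480,300),2.1)
def tri(a,b):
    A=[];B=[]
    for fr,uv in((f,a),(g,b)):
        E=fr['extrinsics'];d=E[:3,:3]@np.linalg.inv(fr['camera_matrix'])@np.array([*uv,1.]);d/=np.linalg.norm(d);P=np.eye(3)-np.outer(d,d);A.append(P);B.append(P@E[:3,3])
    return np.linalg.solve(sum(A),sum(B))
# cork floors in both views
def cork(fr):
    h=cv2.cvtColor(fr['image'],cv2.COLOR_RGB2HSV).astype(int);out={}
    for n in N[4:8]:
        r=[x for x in robot.silhouettes(fr,n)]
        print(n,[(round(x['confidence'],2),int(x['region'].sum()),np.round(np.argwhere(x['region']).mean(0)[::-1],1)) for x in r[:2]])
cork(f);cork(g)
for n in N[:4]+N[8:]:
    for fr in(f,g):
        print(n,[(round(x['confidence'],2),int(x['region'].sum()),np.round(np.argwhere(x['region']).mean(0)[::-1],0)) for x in robot.silhouettes(fr,n)[:3]])
E
python3 m.py
```

```text
well_disc_floor [(0.69, 1459, array([434.8, 209.4]))]
well_small_floor [(0.66, 1457, array([396.3, 215. ]))]
well_square_floor [(0.97, 1389, array([388.9, 178.3]))]
well_oblong_floor [(0.74, 1368, array([426.5, 172.5])), (0.25, 485, array([225.9, 252.5]))]
well_disc_floor [(0.81, 3017, array([378.1, 351.9]))]
well_small_floor [(0.77, 2229, array([344.4, 312. ]))]
well_square_floor [(0.72, 1872, array([388.4, 293.4])), (0.71, 2547, array([424.4, 329.6]))]
well_oblong_floor [(0.76, 2578, array([424.3, 329.5]))]
stamp_disc_center [(0.76, 396, array([171., 199.]))]
stamp_disc_center [(0.88, 428, array([274., 166.])), (0.56, 3128, array([378., 352.]))]
stamp_small_center [(0.75, 239, array([238., 189.]))]
stamp_small_center [(0.76, 298, array([301., 190.]))]
stamp_square_center [(0.8, 367, array([185., 276.])), (0.77, 425, array([133., 263.])), (0.69, 1565, array([396., 215.]))]
stamp_square_center [(0.94, 367, array([243., 170.])), (0.81, 316, array([213., 160.])), (0.6, 232, array([247., 151.]))]
stamp_oblong_center [(0.78, 370, array([292., 156.]))]
stamp_oblong_center [(0.76, 616, array([358., 217.])), (0.3, 329, array([243., 171.]))]
bell_center [(0.97, 591, array([272., 254.]))]
bell_center [(0.74, 769, array([250., 228.]))]
starfish_center [(0.61, 465, array([226., 252.]))]
starfish_center [(0.62, 480, array([237., 200.]))]
```

View pics/crop1.png

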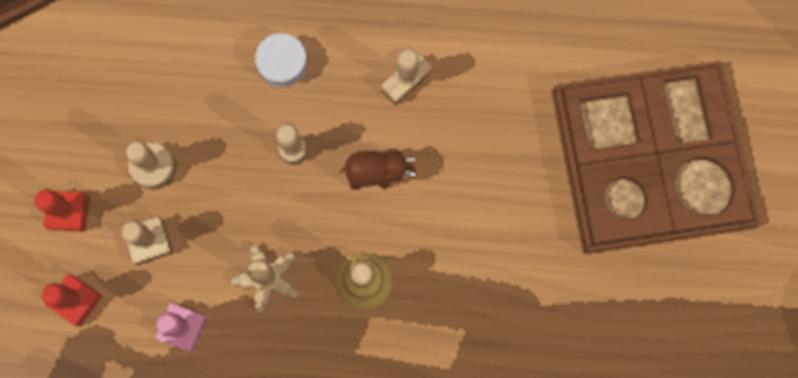

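The crop confirms the identities: disc (150,163), small (290,143), square (147,240) and oblong (407,77). The starfish (265,275), bell (362,280) and red/pink stamps are excluded. Next I measure handle tops, foot yaws and the caddy fit.

```bash
cat > m2.py <<'E'
from m import *
print('----')
S=dict(disc=(537,342),small=(567.5,185.5),square=(454,335),oblong=(659,70),bell=(434.5,99),star=(425.5,204.5))
for k,(x,y) in S.items(): print(k,'handle top proj crop px',np.round((proj(f,(x,y,80))-[100,120])*2.1),'side',np.round(proj(g,(x,y,80))*1.4),'foot',np.round((proj(f,(x,y,20))-[100,120])*2.1))
# inserts: triangulate centroids, fit grid
T={}
for n in N[4:8]:
    c=[np.argwhere(robot.silhouettes(fr,n)[0]['region']).mean(0)[::-1] for fr in(f,g)] if n!=N[6] else [(388.9,178.3),(388.4,293.4)]
    T[n]=tri(*c);print(n,np.round(T[n],1))
# caddy outline fit: cork centres seen in crop, backprojected at candidate floor heights
px=dict(square=(610,122),oblong=(688,110),small=(625,198),disc=(706,187))
for z in(6,10): print(z,{k:np.round(back(f,np.array(v)/2.1+[100,120],z)[:2],1).tolist() for k,v in px.items()})
hsv=cv2.cvtColor(f['image'],cv2.COLOR_RGB2HSV)
for k,(u,v) in dict(square=(153,240),oblong=(406,80)).items():
    pts={'square':[(124,224),(158,218),(171,250),(135,262)],'oblong':[(382,92),(420,57),(432,72),(397,102)]}[k]
    w=np.array([back(f,np.array(p)/2.1+[100,120],20)[:2] for p in pts]);e=[w[(i+1)%4]-w[i] for i in range(4)]
    print(k,np.round(w.mean(0)),[(round(float(np.hypot(*a))),round(float(np.degrees(np.arctan2(a[1],a[0]))))) for a in e])
save(g,'crop2.png',(180,110,400,260),3.6)
save(f,'crop3.png',(355,140,475,245),6)
E
python3 m2.py | sed '1,/----/d'
```

```text
disc handle top proj crop px [132. 151.] side [380. 207.] foot [146. 164.]
small handle top proj crop px [289. 133.] side [421. 246.] foot [294. 147.]
square handle top proj crop px [128. 232.] side [335. 214.] foot [143. 241.]
oblong handle top proj crop px [408.  56.] side [503. 274.] foot [406.  74.]
bell handle top proj crop px [363. 269.] side [348. 287.] foot [364. 276.]
star handle top proj crop px [256. 270.] side [330. 252.] foot [263. 277.]
well_disc_floor [ 556.6 -255.8   21.7]Traceback (most recent call last):
  File "m2.py", line 8, in <module>
    c=[np.argwhere(robot.silhouettes(fr,n)[0]['region']).mean(0)[::-1] for fr in(f,g)] if n!=N[6] else [(388.9,178.3),(388.4,293.4)]
                   ~~~~~~~~~~~~~~~~~~~~~~~^^^
IndexError: list index out of range
```

```bash
python3 - <<'E'
s=open('m2.py').read().split('\n')
src=open('m.py').read().split('# cork')[0].replace("save(f,'crop1.png',(100,120,480,300),2.1)\n",'')
i=[k for k,l in enumerate(s) if l.startswith('for n in N[4:8]')][0]
s[i]="C=dict(disc=((434.8,209.4),(378.1,351.9)),small=((396.3,215.),(344.4,312.)),square=((388.9,178.3),(388.4,293.4)),oblong=((426.5,172.5),(424.3,329.5)))\nfor n,c in C.items():"
s[i+1]=''; s[0]=src; s[i+2]=s[i+2]
open('m2.py','w').write('\n'.join(s))
E
python3 m2.py
```

```text
----
disc handle top proj crop px [132. 151.] side [380. 207.] foot [146. 164.]
small handle top proj crop px [289. 133.] side [421. 246.] foot [294. 147.]
square handle top proj crop px [128. 232.] side [335. 214.] foot [143. 241.]
oblong handle top proj crop px [408.  56.] side [503. 274.] foot [406.  74.]
bell handle top proj crop px [363. 269.] side [348. 287.] foot [364. 276.]
star handle top proj crop px [256. 270.] side [330. 252.] foot [263. 277.]
disc [ 557.2 -255.4   21.5]
small [ 537.5 -169.2   22.1]
square [ 622.1 -150.7   23.5]
oblong [ 642.1 -236.1   22.6]
6 {'square': [625.2, -157.5], 'oblong': [645.3, -243.1], 'small': [541.1, -175.8], 'disc': [559.8, -263.2]}
10 {'square': [624.0, -156.6], 'oblong': [644.0, -241.8], 'small': [540.2, -174.8], 'disc': [558.8, -261.8]}
square [457. 331.] [(36, -76), (38, -152), (39, 113), (43, 23)]
oblong [652.  68.] [(58, -42), (22, -139), (52, 136), (20, 59)]
```

View pics/crop3.png

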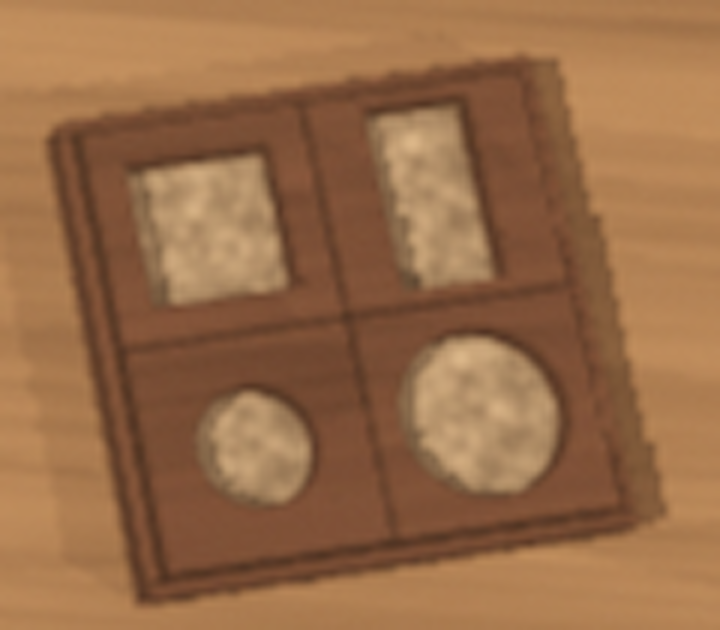

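View pics/crop2.png

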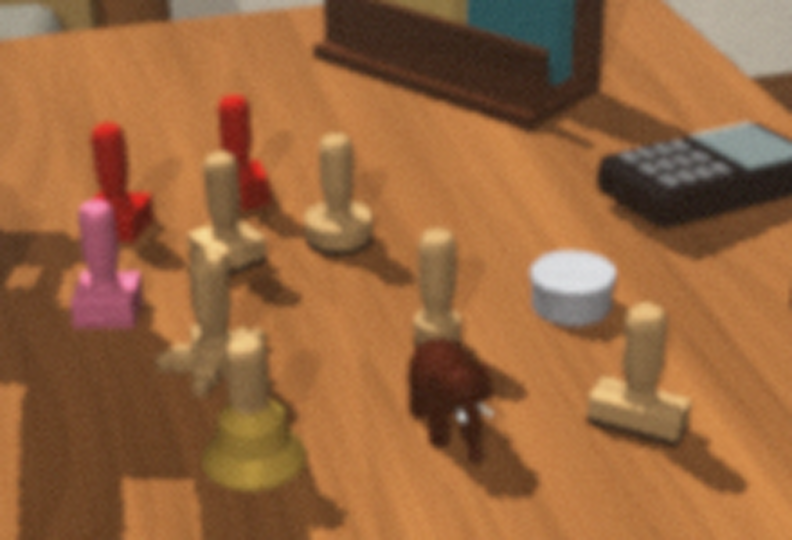

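Identities and poses are consistent. The handle-top reprojections agree to about 5 mm, giving these world positions:
- **Stamps:** disc (538,338), small (567,187), square (455,331, yaw about 22°), oblong (658,70, long axis about -43°).
- **Caddy:** yaw 12.7°, with wells square (622,-151), oblong (641,-235), small (538,-170) and disc (557,-253), top face about 22, so the floor is about 8.

First I spin so that tool y = world x.

arm_command([
  [0.3,[0,0,0],0.125],
  [0.3,[0,0,0],0.125],
  [0.3,[0,0,0],0.125],
  [0.3,[0,0,0],0.125],
  [0.3,[0,0,0],0.125],
  [0.3,[0,0,0],0.125],
  [0.3,[0,0,0],0.125],
  [0.3,[0,0,0],0.125],
  [0.3,[0,0,0],0.125],
  [0.3,[0,0,0],0.125],
])

```text
clock: 4.38
ee_pos: [179.2, 598.8, 222.7]
tool_rot: [0.699, 0.715, -0.0, -0.0]
force: [-0.1, 0.0, 0.4]
opening: 61.5
```

arm_command([
  [0.3,[-26.8,27.6,5],0.02],
  [0.3,[-26.8,27.6,5],0],
  [0.3,[-26.8,27.6,5],0],
  [0.3,[-26.8,27.6,5],0],
  [0.3,[-26.8,27.6,5],0],
  [0.3,[-26.8,27.6,5],0],
  [0.3,[-26.8,27.6,5],0],
  [0.3,[-26.8,27.6,5],0],
  [0.3,[-26.8,27.6,5],0],
  [0.3,[-26.8,27.6,5],0],
])

```text
clock: 5.22
ee_pos: [459.6, 332.7, 172.7]
tool_rot: [0.704, 0.711, 0.0, 0.0]
force: [0.2, 1.1, 0.2]
opening: 61.5
```

```bash
cat > look.py <<'E'
from h import *
import sys
x,y,z=map(float,sys.argv[2:5]);f=robot.grab_frame('side');g=robot.grab_frame('top')
ims=[]
for fr in(f,g):
    u,v=np.clip(proj(fr,(x,y,z)),[60,60],[500,360]).astype(int);c=fr['image'][v-60:v+60,u-60:u+60,::-1];ims.append(cv2.resize(c,(400,400),interpolation=cv2.INTER_CUBIC));print(u,v)
cv2.imwrite('pics/'+sys.argv[1],np.hstack(ims));print(robot.get_state()['ee_pos'])
for n in N[:4]:
    for fr in(f,g):
        for r in robot.pinpoint(fr,n)[:2]:
            if r['confidence']>.5: print(n,round(r['confidence'],2),np.round(r['point']))
E
python3 look.py l1.png 455 331 80
```

```text
239 153
162 230
[461.39684859 330.66010954 172.09202713]
stamp_disc_center 0.56 [537. 336.  39.]
stamp_disc_center 0.92 [540. 340.  35.]
stamp_small_center 0.54 [570. 183.  41.]
stamp_small_center 0.56 [568. 189.  39.]
stamp_square_center 0.9 [458. 336.  39.]
stamp_square_center 0.82 [389. 406.  42.]
stamp_square_center 0.71 [363. 286.  39.]
stamp_oblong_center 0.75 [658.  72.  39.]
stamp_oblong_center 0.65 [658.  70.  41.]
```

View pics/l1.png

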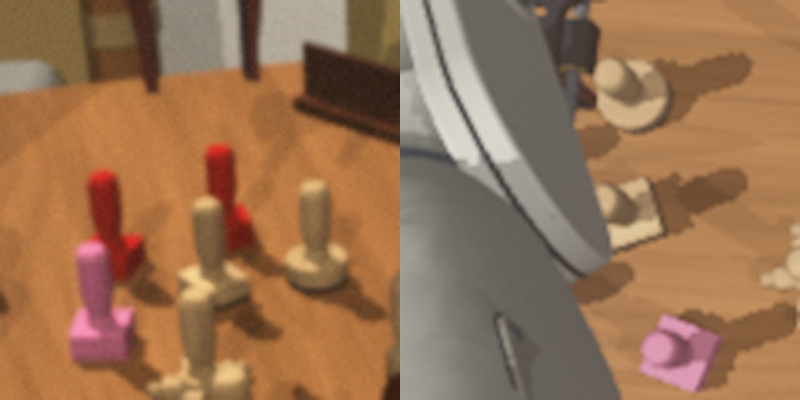

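The side crop shows the open fingers (150,85)/(250,75) straddling the square stamp's handle (208,210) from above. Descend and grip.

arm_command([
  [0.3,[2,-4,15],0],
  [0.3,[0,0,20],0],
  [0.3,[0,0,20],0],
  [0.3,[0,0,20],0],
  [0.3,[0,0,20],0],
  [0.3,[0,0,20],0],
  [0.3,[0,0,15],0],
  [1,[0,0,0],0],
  [1,[0,0,0],0],
  [1,[0,0,0],0],
])

```text
clock: 6.55
ee_pos: [454.5, 336.8, 43.5]
tool_rot: [0.703, 0.711, 0.001, 0.0]
force: [-0.1, -1.0, -0.3]
opening: 44.8
```

arm_command([
  [1,[0,0,0],0],
  [1,[0,0,0],0],
  [1,[0,0,0],0],
  [1,[0,0,0],0],
  [1,[0,0,-6],0],
  [1,[0,0,-12],0],
  [1,[0,0,-20],0],
  [1,[0,0,-25],0],
  [1,[0,0,-25],0],
  [1,[0,0,-22],0],
])

```text
clock: 7.38
ee_pos: [454.4, 336.0, 155.0]
tool_rot: [0.704, 0.711, 0.0, 0.0]
force: [-0.0, 0.1, -1.3]
opening: 23.5
```

arm_command([
  [1,[-32,11,0],0],
  [1,[-32,11,0],0],
  [1,[-32,11,0],0],
  [1,[-32,11,0],0],
  [1,[-32,11,0],0],
  [1,[-32,11,0],0],
  [1,[-32,11,0],0],
  [1,[-32,11,0],0],
  [1,[-32,11,0],0],
  [1,[-32,11,0],0],
])

```text
clock: 8.22
ee_pos: [567.8, 15.4, 153.8]
tool_rot: [0.704, 0.711, 0.0, 0.0]
force: [0.5, 0.2, -1.0]
opening: 23.5
```

arm_command([
  [1,[-32,11,0],0],
  [1,[-32,11,0],0],
  [1,[-32,11,0],0],
  [1,[-32,11,0],0],
  [1,[-32,11,0],0],
  [1,[-7,3,0],0],
  [1,[0,0,0],0.08],
  [1,[0,0,0],0.08],
  [1,[0,0,0],0],
  [1,[0,0,0],0],
])

```text
clock: 9.05
ee_pos: [626.9, -148.9, 153.2]
tool_rot: [0.757, 0.653, 0.0, -0.0]
force: [0.4, -0.1, -0.5]
opening: 23.7
```

```bash
python3 look.py l2.png 620 -170 60
```

```text
393 285
402 174
[ 627.04433912 -148.75603703  153.08088634]
stamp_disc_center 0.7 [538. 337.  40.]
stamp_disc_center 0.75 [538. 341.  37.]
stamp_small_center 0.54 [567. 185.  38.]
stamp_small_center 0.76 [566. 190.  38.]
stamp_square_center 0.76 [485. 428.  44.]
stamp_square_center 0.64 [371. 289.  40.]
stamp_square_center 0.96 [386. 405.  40.]
stamp_square_center 0.75 [364. 288.  41.]
stamp_oblong_center 0.79 [658.  71.  37.]
stamp_oblong_center 0.81 [661.  70.  40.]
```

View pics/l2.png

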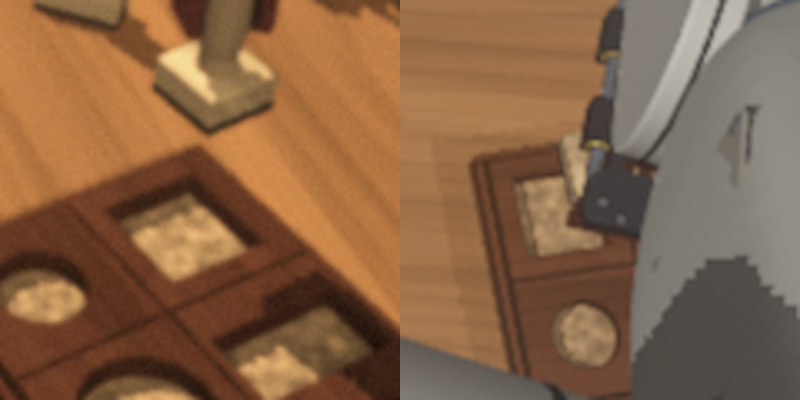

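The side crop (3.33x, origin (333,225)) shows the square foot at (215,85) above the square well, whose cork is centred at (190,237). I check the well projections against this.

Run:
```python
from h import *
f=robot.grab_frame('side')
for p in [(622,-151,8),(622,-151,22),(538,-170,8),(538,-170,22),(627,-149,112)]: print(p,np.round((proj(f,p)-[333,225])*3.333))
print(back(f,np.array([182,239])/3.333+[333,225],22), [np.round(back(f,np.array(c)/3.333+[333,225],22)[:2]) for c in((193,180),(263,241),(175,287),(108,213))])
```

```text
(622, -151, 8) [176. 252.]
(622, -151, 22) [179. 232.]
(538, -170, 8) [ 35. 312.]
(538, -170, 22) [ 36. 292.]
(627, -149, 112) [208.  90.]
[ 621.39529611 -155.87489272   22.        ] [array([ 646., -118.]), array([ 660., -168.]), array([ 604., -185.]), array([ 593., -129.])]
```

arm_command([
  [1,[-2.6,-3.7,0],0],
  [1,[0,0,15],0],
  [1,[0,0,15],0],
  [1,[0,0,15],0],
  [1,[0,0,15],0],
  [1,[0,0,15],0],
  [1,[0,0,10],0],
  [1,[0,0,8],0],
  [1,[0,0,5],0],
  [1,[0,0,0],0],
])

```text
clock: 10.43
ee_pos: [623.1, -151.4, 55.9]
tool_rot: [0.758, 0.652, -0.0, -0.0]
force: [-4.4, 1.0, 7.2]
opening: 23.5
```

```bash
python3 look.py l3.png 600 -170 40 | head -3
```

```text
380 297
399 185
[ 623.10311188 -151.45368915   55.85161944]
```

View pics/l3.png

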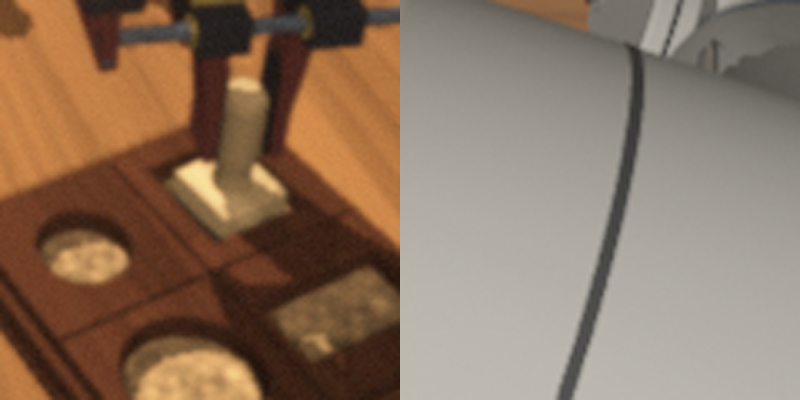

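Run:
```python
from h import *
f=robot.grab_frame('side')
P=lambda *p:np.round((proj(f,p)-[320,237])*3.333)
print('rim',P(603,-185,22))
for zb in(8,12,16,22): print(zb,'bottom',P(609,-175.4,zb),'top',P(609,-175.4,zb+20),'handle top',P(623,-151,zb+80))
print(robot.get_state()['force'])
```

```text
rim [217. 248.]
8 bottom [216. 251.] top [221. 223.] handle top [239.  93.]
12 bottom [217. 246.] top [222. 217.] handle top [240.  86.]
16 bottom [218. 240.] top [223. 211.] handle top [241.  80.]
22 bottom [219. 231.] top [224. 202.] handle top [243.  70.]
[-3.46235341  0.22898023  6.13442751]
```

The foot bottom is at about 12.5 mm, inside the rim, and contact is about 6 N. That suggests the floor is near 12, as the pinpoint network's 14 had hinted. Release and rise.

arm_command([
  [0.35,[0,0,0],0],
  [0.35,[0,0,0],0],
  [0.35,[0,0,0],0],
  [0.35,[0,0,0],0],
  [0.35,[0,0,-15],0],
  [0.35,[0,0,-20],0],
  [0.35,[0,0,-25],0],
  [0.35,[0,0,-25],0],
  [0.35,[0,0,-20],0],
  [0.35,[0,0,0],0],
])

```text
clock: 11.82
ee_pos: [625.8, -151.9, 164.1]
tool_rot: [0.758, 0.652, 0.002, 0.003]
force: [1.2, 0.3, 0.3]
opening: 57.5
```

```bash
cat > st.py <<'E'
from h import *
import sys
tx,ty=map(float,sys.argv[1:3]);s=robot.get_state();p=s['ee_pos'];a,b=s['tool_rot'][:2]
ty_=np.array([2*a*b,2*b*b-1]);tx_=np.array([-ty_[1],ty_[0]]);d=np.array([tx,ty])-p[:2]
print('pos',np.round(p,1),'yaw y',np.degrees(np.arctan2(ty_[1],ty_[0])).round(1),'tool dx,dy',round(d@tx_,1),round(d@ty_,1),'q6',s['joint_pos'][5],'t',s['clock'])
E
python3 look.py l4.png 600 -170 40; python3 st.py 658 70
```

```text
380 297
399 185
[ 623.49873415 -151.36299927  160.10789662]
stamp_disc_center 0.81 [538. 336.  36.]
stamp_disc_center 0.75 [536. 338.  33.]
stamp_small_center 0.53 [568. 187.  36.]
stamp_square_center 0.92 [ 622. -154.   53.]
stamp_square_center 0.86 [387. 404.  43.]
stamp_square_center 0.8 [479. 426.  34.]
stamp_square_center 0.67 [367. 288.  41.]
stamp_oblong_center 0.57 [658.  70.  40.]
stamp_oblong_center 0.65 [660.  70.  40.]
pos [ 622.8 -151.2  158.8] yaw y -8.6 tool dx,dy 224.0 1.7 q6 -0.10668234668138422 t 12.3167
```

View pics/l4.png

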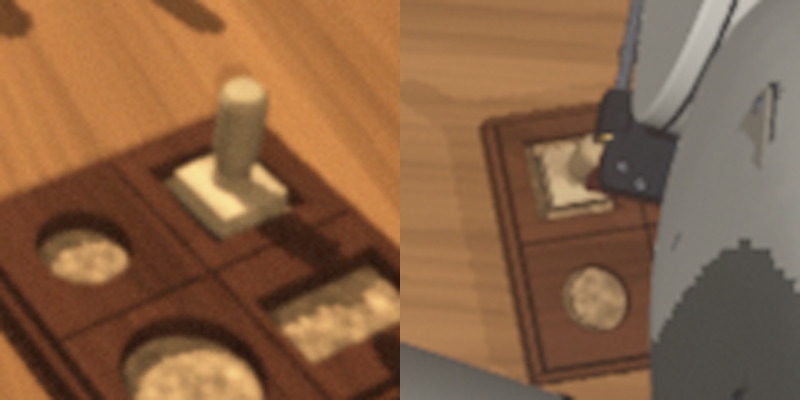

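The square stamp stands upright inside its recess, at (240,190) in the side crop, with z centre 53 so the floor is about 13. Next is the oblong.

arm_command([
  [0.3,[28,0.3,0],0],
  [0.3,[28,0.3,0],0],
  [0.3,[28,0.3,0],0],
  [0.3,[28,0.3,0],0],
  [0.3,[28,0.3,0],0],
  [0.3,[28,0.3,0],0],
  [0.3,[28,0.3,0],0],
  [0.3,[28,0.3,0],0],
  [0.3,[0,0,15],0],
  [0.3,[0,0,0],0],
])

```text
clock: 13.15
ee_pos: [657.7, 71.5, 142.4]
tool_rot: [0.757, 0.653, -0.001, -0.001]
force: [-0.6, -0.4, 0.2]
opening: 61.3
```

```bash
python3 st.py 659 70
```

```text
pos [657.7  71.5 142.4] yaw y -8.4 tool dx,dy -1.3 1.5 q6 0.23770119547850296 t 13.15
```

Descend 99.5, grip and lift.

arm_command([
  [0.3,[-1,1,15],0],
  [0.3,[0,0,20],0],
  [0.3,[0,0,20],0],
  [0.3,[0,0,20],0],
  [0.3,[0,0,15],0],
  [0.3,[0,0,9.5],0],
  [0.3,[0,0,0],0],
  [1,[0,0,0],0],
  [1,[0,0,0],0],
  [1,[0,0,0],0],
])

```text
clock: 13.98
ee_pos: [660.8, 68.7, 46.5]
tool_rot: [0.758, 0.652, 0.001, 0.001]
force: [0.6, -0.3, -0.2]
opening: 44.9
```

arm_command([
  [1,[0,0,0],0],
  [1,[0,0,0],0],
  [1,[0,0,0],0],
  [1,[0,0,0],0],
  [1,[0,0,-6],0],
  [1,[0,0,-14],0],
  [1,[0,0,-25],0],
  [1,[0,0,-25],0],
  [1,[0,0,-25],0],
  [1,[0,0,-25],0],
])

```text
clock: 14.82
ee_pos: [659.9, 68.7, 167.6]
tool_rot: [0.758, 0.652, 0.0, 0.0]
force: [0.5, 0.7, -0.0]
opening: 23.8
```

arm_command([
  [1,[-25,2,0],0],
  [1,[-30,2,0],0],
  [1,[-32,2,0],0],
  [1,[-32,2,0],0],
  [1,[-32,2,0],0],
  [1,[-32,2,0],0],
  [1,[-32,2,0],0],
  [1,[-32,2,0],0],
  [1,[-30,1,0],0],
  [1,[-22,1,0],0],
])

```text
clock: 15.65
ee_pos: [632.6, -232.2, 166.5]
tool_rot: [0.758, 0.652, 0.0, 0.001]
force: [0.0, -0.3, -0.9]
opening: 23.6
```

arm_command([
  [1,[0,0,0],-0.12],
  [1,[0,0,0],-0.12],
  [1,[0,0,0],-0.12],
  [1,[0,0,0],-0.12],
  [1,[0,0,0],-0.12],
  [1,[0,0,0],-0.12],
  [1,[0,0,0],-0.12],
  [1,[0,0,0],-0.12],
  [1,[0,0,0],0],
  [1,[0,0,0],0],
])

```text
clock: 16.48
ee_pos: [633.1, -229.7, 166.1]
tool_rot: [0.373, 0.928, 0.0, 0.0]
force: [1.6, 0.1, -0.2]
opening: 23.3
```

```bash
python3 st.py 641 -235; python3 look.py l5.png 641 -225 70|head -3
```

```text
pos [ 633.1 -229.7  166.1] yaw y 46.2 tool dx,dy -9.4 1.6 q6 -1.1720587674338272 t 16.4833
423 303
428 165
[ 633.04077461 -229.6235553   165.75175569]
```

View pics/l5.png

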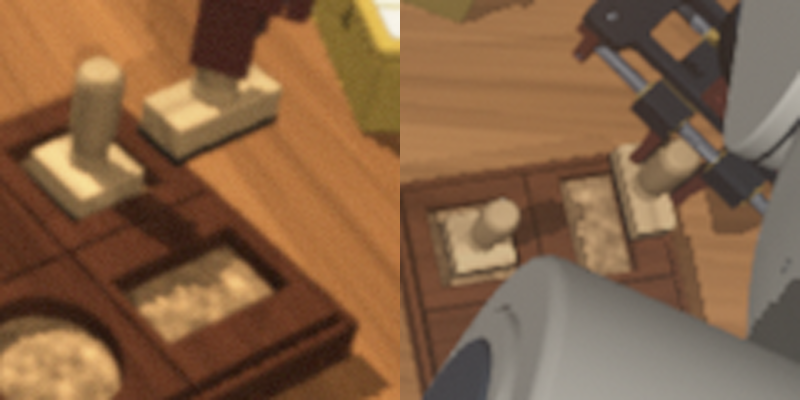

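The long edges are parallel to the well (14.6° against 12.5° in the top crop: foot (640,190), well (597,225)). Shift and descend.

arm_command([
  [1,[-9,2,0],0],
  [1,[0,0,0],0],
  [1,[0,0,15],0],
  [1,[0,0,18],0],
  [1,[0,0,18],0],
  [1,[0,0,18],0],
  [1,[0,0,15],0],
  [1,[0,0,12],0],
  [1,[0,0,5],0],
  [1,[0,0,0],0],
])

```text
clock: 17.82
ee_pos: [640.2, -234.1, 62.7]
tool_rot: [0.371, 0.929, -0.0, -0.001]
force: [-0.2, -0.2, -1.1]
opening: 23.7
```

```bash
python3 st.py 641 -235; python3 -c "
from h import *;s=robot.get_state();print(s['force'],s['ft_torque'])"
```

```text
pos [ 640.2 -234.1   62.7] yaw y 46.4 tool dx,dy -1.2 -0.1 q6 -1.177995219649359 t 17.8167
[-0.21393355 -0.1966846  -1.05442833] [-0.04458584  0.0279969   0.00098791]
```

arm_command([
  [1,[-1,0,1.5],0],
  [1,[0,0,1],0],
  [1,[0,0,0],0],
  [0.35,[0,0,0],0],
  [0.35,[0,0,0],0],
  [0.35,[0,0,0],0],
  [0.35,[0,0,0],0],
  [0.35,[0,0,-15],0],
  [0.35,[0,0,-20],0],
  [0.35,[0,0,-20],0],
])

```text
clock: 18.65
ee_pos: [641.3, -234.9, 117.8]
tool_rot: [0.371, 0.929, -0.0, -0.0]
force: [0.4, -0.3, -0.8]
opening: 57.1
```

arm_command([
  [0.3,[0,0,-25],0.12],
  [0.3,[0,0,-20],0.12],
  [0.3,[0,0,0],0.12],
  [0.3,[0,0,0],0.12],
  [0.3,[0,0,0],0.12],
  [0.3,[0,0,0],0.12],
  [0.3,[0,0,0],0.09],
  [0.3,[0,0,0],0],
  [0.3,[0,0,0],0],
  [0.3,[0,0,0],0],
])

```text
clock: 19.48
ee_pos: [641.7, -235.1, 162.3]
tool_rot: [0.706, 0.708, 0.0, 0.0]
force: [-0.7, -0.0, 0.9]
opening: 61.6
```

```bash
python3 look.py l6.png 620 -200 30;python3 st.py 567 187
```

```text
399 312
411 178
[ 641.61487053 -235.0517842   161.97413185]
stamp_disc_center 0.73 [539. 336.  39.]
stamp_disc_center 0.79 [536. 340.  34.]
stamp_small_center 0.52 [567. 187.  39.]
stamp_small_center 0.61 [563. 190.  40.]
stamp_square_center 0.89 [388. 404.  41.]
stamp_square_center 0.64 [480. 430.  43.]
stamp_square_center 0.89 [384. 407.  37.]
stamp_square_center 0.79 [479. 425.  34.]
stamp_oblong_center 0.89 [ 641. -235.   50.]
stamp_oblong_center 0.55 [ 644. -236.   55.]
pos [ 641.5 -235.1  161.6] yaw y 0.0 tool dx,dy 422.1 -74.5 q6 -0.36876728415963367 t 19.9833
```

View pics/l6.png

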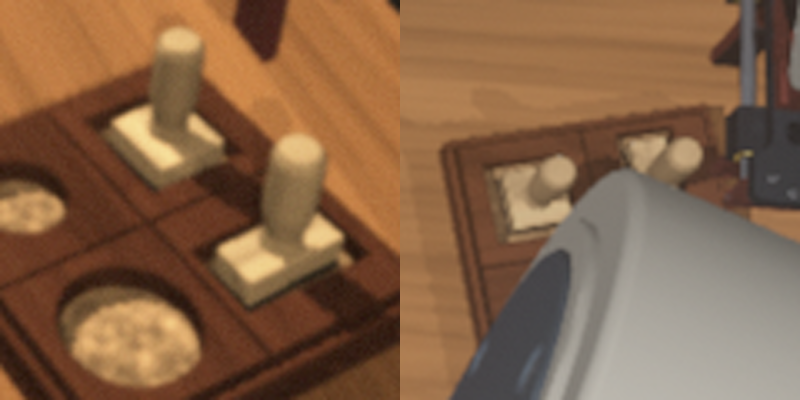

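The oblong stands upright in its recess, at (285,235) in the side crop, with z centre about 50-55. Next is the small stamp.

arm_command([
  [0.3,[30,-5,0],0],
  [0.3,[33,-6,0],0],
  [0.3,[33,-6,0],0],
  [0.3,[33,-6,0],0],
  [0.3,[33,-6,0],0],
  [0.3,[33,-6,0],0],
  [0.3,[33,-6,0],0],
  [0.3,[33,-6,0],0],
  [0.3,[33,-6,0],0],
  [0.3,[33,-6,0],0],
])

```text
clock: 20.82
ee_pos: [582.2, 93.5, 161.8]
tool_rot: [0.707, 0.707, 0.0, 0.0]
force: [1.9, -0.4, 0.2]
opening: 61.5
```

arm_command([
  [0.3,[33,-6,0],0],
  [0.3,[33,-6,0],0],
  [0.3,[29,-4,0],0],
  [0.3,[0,0,15],0],
  [0.3,[0,0,10],0],
  [0.3,[0,0,0],0],
  [0.3,[0,0,0],0],
  [0.3,[0,0,0],0],
  [0.3,[0,0,0],0],
  [0.3,[0,0,0],0],
])

```text
clock: 21.65
ee_pos: [567.1, 186.3, 137.2]
tool_rot: [0.708, 0.707, 0.0, 0.0]
force: [-0.2, 0.2, 0.4]
opening: 61.6
```

```bash
python3 st.py 567 187
```

```text
pos [567.1 186.3 137.2] yaw y -0.1 tool dx,dy 0.7 -0.1 q6 0.29869601928746575 t 21.65
```

arm_command([
  [0.3,[0.5,0,15],0],
  [0.3,[0,0,20],0],
  [0.3,[0,0,20],0],
  [0.3,[0,0,20],0],
  [0.3,[0,0,12],0],
  [0.3,[0,0,5],0],
  [0.3,[0,0,0],0],
  [1,[0,0,0],0],
  [1,[0,0,0],0],
  [1,[0,0,0],0],
])

```text
clock: 22.48
ee_pos: [567.4, 187.7, 45.8]
tool_rot: [0.707, 0.707, 0.001, 0.0]
force: [0.2, -0.3, -0.3]
opening: 44.9
```

arm_command([
  [1,[0,0,0],0],
  [1,[0,0,0],0],
  [1,[0,0,0],0],
  [1,[0,0,0],0],
  [1,[0,0,-6],0],
  [1,[0,0,-14],0],
  [1,[0,0,-25],0],
  [1,[0,0,-25],0],
  [1,[0,0,-25],0],
  [1,[0,0,-25],0],
])

```text
clock: 23.32
ee_pos: [566.3, 187.4, 166.1]
tool_rot: [0.707, 0.707, -0.0, -0.0]
force: [0.5, 0.6, -0.0]
opening: 23.4
```

arm_command([
  [1,[-25,-2,0],0],
  [1,[-30,-3,0],0],
  [1,[-32,-3,0],0],
  [1,[-32,-3,0],0],
  [1,[-32,-3,0],0],
  [1,[-32,-3,0],0],
  [1,[-32,-3,0],0],
  [1,[-32,-3,0],0],
  [1,[-32,-2,0],0],
  [1,[-32,-2,0],0],
])

```text
clock: 24.15
ee_pos: [539.1, -125.1, 165.1]
tool_rot: [0.707, 0.707, 0.0, 0.0]
force: [-0.4, 0.1, -0.5]
opening: 23.3
```

arm_command([
  [1,[-26,-1,0],0],
  [1,[-20,-1,0],0],
  [1,[0,0,0],0],
  [1,[0,0,15],0],
  [1,[0,0,15],0],
  [1,[0,0,10],0],
  [1,[0,0,0],0],
  [1,[0,0,0],0],
  [1,[0,0,0],0],
  [1,[0,0,0],0],
])

```text
clock: 24.98
ee_pos: [538.2, -169.4, 125.5]
tool_rot: [0.707, 0.707, 0.0, 0.001]
force: [-0.1, 0.5, -0.3]
opening: 23.3
```

```bash
python3 st.py 538 -170; python3 look.py l7.png 545 -190 50|head -3
```

```text
pos [ 538.2 -169.4  125.5] yaw y 0.0 tool dx,dy -0.6 -0.2 q6 -0.3265181178832056 t 24.9833
353 308
409 209
[ 538.07589863 -169.52411856  125.40034363]
```

View pics/l7.png

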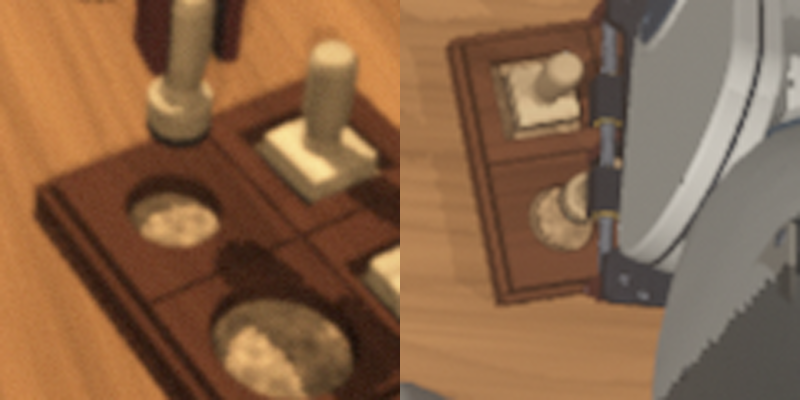

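The small foot at (180,110) hangs over its well, whose rim centre is at (173,210) and matches the predicted position. Lower, release and rise.

arm_command([
  [1,[0,0,15],0],
  [1,[0,0,18],0],
  [1,[0,0,15],0],
  [1,[0,0,10],0],
  [1,[0,0,5],0],
  [1,[0,0,3],0],
  [1,[0,0,0],0],
  [1,[0,0,0],0],
  [0.35,[0,0,0],0],
  [0.35,[0,0,0],0],
])

```text
clock: 26.32
ee_pos: [537.9, -169.7, 59.1]
tool_rot: [0.707, 0.707, 0.0, 0.0]
force: [0.1, -0.6, 0.5]
opening: 33.3
```

arm_command([
  [0.35,[0,0,0],0],
  [0.35,[0,0,0],0],
  [0.35,[0,0,0],0],
  [0.35,[0,0,-15],0],
  [0.35,[0,0,-20],0],
  [0.35,[0,0,-20],0],
  [0.35,[0,0,-20],0],
  [0.35,[0,0,-20],0],
  [0.35,[0,0,-5],0],
  [0.35,[0,0,0],0],
])

```text
clock: 27.15
ee_pos: [538.6, -169.9, 160.1]
tool_rot: [0.707, 0.707, 0.001, 0.001]
force: [-0.4, 0.6, -0.5]
opening: 57.0
```

```bash
python3 look.py l8.png 560 -190 30;python3 st.py 538 338
```

```text
361 315
406 204
[ 537.09185097 -169.43006062  157.93626564]
stamp_disc_center 0.92 [543. 337.  37.]
stamp_disc_center 0.76 [536. 343.  34.]
stamp_disc_center 0.73 [ 539. -172.   12.]
stamp_small_center 0.78 [ 536. -170.   53.]
stamp_small_center 0.59 [ 538. -169.   56.]
stamp_square_center 0.94 [371. 291.  41.]
stamp_square_center 0.83 [ 623. -151.   53.]
stamp_square_center 0.9 [385. 405.  40.]
stamp_square_center 0.84 [368. 291.  38.]
stamp_oblong_center 0.93 [ 643. -235.   56.]
pos [ 537.4 -169.5  158.2] yaw y -0.0 tool dx,dy 507.5 0.6 q6 -0.32662882189143927 t 27.65
```

View pics/l8.png

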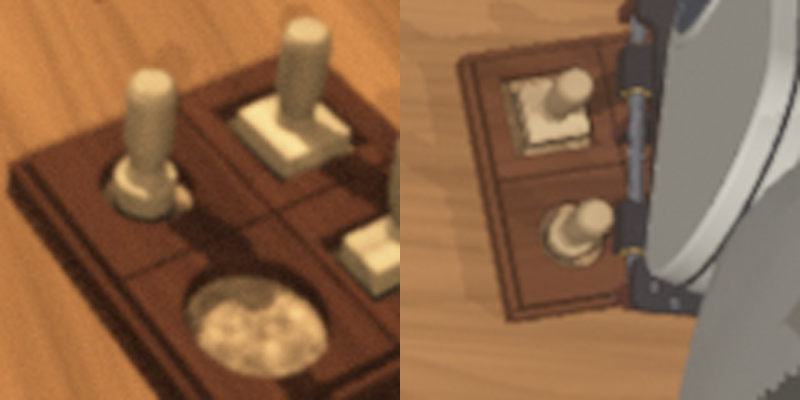

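The small stamp stands centred and upright in its recess, at (150,140) in the side crop. Last is the disc.

arm_command([
  [0.3,[28,0,0],0],
  [0.3,[32,0,0],0],
  [0.3,[32,0,0],0],
  [0.3,[32,0,0],0],
  [0.3,[32,0,0],0],
  [0.3,[32,0,0],0],
  [0.3,[32,0,0],0],
  [0.3,[32,0,0],0],
  [0.3,[32,0,0],0],
  [0.3,[32,0,0],0],
])

```text
clock: 28.48
ee_pos: [537.3, 148.0, 158.6]
tool_rot: [0.707, 0.707, -0.0, 0.0]
force: [0.6, 0.1, -0.3]
opening: 61.0
```

arm_command([
  [0.3,[32,0,0],0],
  [0.3,[32,0,0],0],
  [0.3,[32,0,0],0],
  [0.3,[32,0,0],0],
  [0.3,[32,0,0],0],
  [0.3,[32,0,0],0],
  [0.3,[0,0,15],0],
  [0.3,[0,0,10],0],
  [0.3,[0,0,0],0],
  [0.3,[0,0,0],0],
])

```text
clock: 29.32
ee_pos: [536.8, 337.2, 132.6]
tool_rot: [0.707, 0.707, -0.001, -0.0]
force: [-0.4, 0.1, 0.2]
opening: 61.6
```

```bash
python3 st.py 538 338.5
```

```text
pos [536.8 337.2 132.6] yaw y -0.0 tool dx,dy 1.3 1.2 q6 0.5429220390997331 t 29.3167
```

arm_command([
  [0.3,[1.3,1.2,15],0],
  [0.3,[0,0,20],0],
  [0.3,[0,0,20],0],
  [0.3,[0,0,17],0],
  [0.3,[0,0,10],0],
  [0.3,[0,0,5],0],
  [0.3,[0,0,0],0],
  [1,[0,0,0],0],
  [1,[0,0,0],0],
  [1,[0,0,0],0],
])

```text
clock: 30.15
ee_pos: [539.5, 340.1, 47.7]
tool_rot: [0.707, 0.707, 0.001, 0.0]
force: [0.2, -0.1, -0.0]
opening: 45.1
```

arm_command([
  [1,[0,0,0],0],
  [1,[0,0,0],0],
  [1,[0,0,0],0],
  [1,[0,0,0],0],
  [1,[0,0,-6],0],
  [1,[0,0,-14],0],
  [1,[0,0,-25],0],
  [1,[0,0,-25],0],
  [1,[0,0,-25],0],
  [1,[0,0,-25],0],
])

```text
clock: 30.98
ee_pos: [538.8, 339.8, 169.1]
tool_rot: [0.707, 0.707, 0.0, 0.0]
force: [0.2, 0.4, -1.2]
opening: 23.2
```

arm_command([
  [1,[-25,1,0],0],
  [1,[-32,1,0],0],
  [1,[-32,1,0],0],
  [1,[-32,1,0],0],
  [1,[-32,1,0],0],
  [1,[-32,1,0],0],
  [1,[-32,1,0],0],
  [1,[-32,1,0],0],
  [1,[-32,1,0],0],
  [1,[-32,1,0],0],
])

```text
clock: 31.82
ee_pos: [548.8, 25.2, 168.0]
tool_rot: [0.707, 0.707, 0.0, 0.0]
force: [0.1, 0.4, -0.9]
opening: 23.5
```

arm_command([
  [1,[-32,1,0],0],
  [1,[-32,1,0],0],
  [1,[-32,1,0],0],
  [1,[-32,1,0],0],
  [1,[-32,1,0],0],
  [1,[-32,1,0],0],
  [1,[-32,1,0],0],
  [1,[-32,1,0],0],
  [1,[-20,1,0],0],
  [1,[0,0,0],0],
])

```text
clock: 32.65
ee_pos: [558.2, -253.2, 168.1]
tool_rot: [0.708, 0.706, 0.0, 0.001]
force: [0.3, -0.9, -1.3]
opening: 23.7
```

```bash
python3 st.py 557 -253.5
```

```text
pos [ 558.2 -253.2  168.1] yaw y -0.2 tool dx,dy -0.3 -1.2 q6 -0.4411027300265561 t 32.65
```

arm_command([
  [1,[0,-1,15],0],
  [1,[0,0,20],0],
  [1,[0,0,20],0],
  [1,[0,0,18],0],
  [1,[0,0,15],0],
  [1,[0,0,12],0],
  [1,[0,0,5],0],
  [1,[0,0,3],0],
  [1,[0,0,0],0],
  [1,[0,0,0],0],
])

```text
clock: 33.48
ee_pos: [556.9, -248.9, 60.3]
tool_rot: [0.707, 0.707, 0.0, 0.0]
force: [-2.4, 0.9, 6.5]
opening: 23.6
```

arm_command([
  [0.35,[0,0,0],0],
  [0.35,[0,0,0],0],
  [0.35,[0,0,0],0],
  [0.35,[0,0,0],0],
  [0.35,[0,0,0],0],
  [0.35,[0,0,-15],0],
  [0.35,[0,0,-25],0],
  [0.35,[0,0,-30],0],
  [0.35,[0,0,-30],0],
  [0.35,[0,0,0],0],
])

```text
clock: 34.32
ee_pos: [560.0, -250.7, 164.4]
tool_rot: [0.707, 0.707, 0.002, 0.004]
force: [1.7, -0.2, 0.0]
opening: 57.2
```

arm_command([
  [0.35,[25,-10,0],0],
  [0.35,[30,-15,0],0],
  [0.35,[30,-15,0],0],
  [0.35,[30,-15,0],0],
  [0.35,[30,-15,0],0],
  [0.35,[30,-15,0],0],
  [0.35,[30,-10,0],0],
  [0.35,[30,0,0],0],
  [0.35,[0,0,0],0],
  [0.35,[0,0,0],0],
])

```text
clock: 35.15
ee_pos: [461.6, -13.1, 158.5]
tool_rot: [0.706, 0.708, -0.0, 0.0]
force: [0.3, -0.2, 0.4]
opening: 57.0
```

```bash
python3 look.py l9.png 585 -205 30
python3 - <<'E'
from h import *
for c in('side','top'):
    f=robot.grab_frame(c)
    for n in N[8:]+N[:1]:
        for r in robot.pinpoint(f,n)[:1]: print(c,n,round(r['confidence'],2),np.round(r['point']))
E
```

```text
380 319
413 193
[461.97089329 -14.58350189 158.55048744]
stamp_disc_center 0.83 [ 557. -251.   51.]
stamp_disc_center 0.62 [ 555. -248.   53.]
stamp_small_center 0.61 [ 642. -234.   55.]
stamp_small_center 0.56 [ 534. -174.   53.]
stamp_square_center 0.9 [387. 401.  41.]
stamp_square_center 0.65 [ 623. -151.   51.]
stamp_square_center 0.89 [366. 288.  40.]
stamp_square_center 0.81 [480. 422.  34.]
stamp_oblong_center 0.62 [ 640. -237.   54.]
stamp_oblong_center 0.62 [ 644. -233.   55.]
side bell_center 0.77 [431.  96.  37.]
side starfish_center 0.62 [425. 201.  45.]
side stamp_disc_center 0.77 [ 556. -252.   52.]
top bell_center 0.95 [434.  99.  40.]
top starfish_center 0.94 [423. 205.  42.]
top stamp_disc_center 0.52 [ 558. -245.   48.]
```

View pics/l9.png

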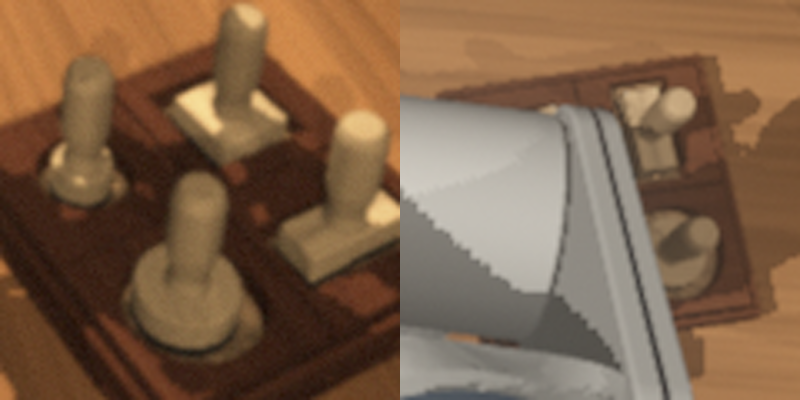

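All four look in place, but the disc (185,290) sits toward the left of its well and the arm hides part of it. I move away and take an enlarged check.

arm_command([
  [0.35,[30,0,-5],0],
  [0.35,[30,0,-5],0],
  [0.35,[30,0,-5],0],
  [0.35,[30,0,-5],0],
  [0.35,[30,0,-5],0],
  [0.35,[30,0,-5],0],
  [0.35,[30,0,0],0],
  [0.35,[30,0,0],0],
  [0.35,[20,0,0],0],
  [0.35,[0,0,0],0],
])

```text
clock: 36.88
ee_pos: [462.0, 249.1, 188.9]
tool_rot: [0.706, 0.708, 0.001, -0.0]
force: [0.1, 0.0, 0.3]
opening: 56.7
```

Run:
```python
from h import *
ims=[]
for c in('side','top'):
    f=robot.grab_frame(c);u,v=proj(f,(580,-215,40)).astype(int);h=55
    ims.append(cv2.resize(f['image'][v-h:v+h,u-h:u+h,::-1],(400,400),interpolation=cv2.INTER_CUBIC))
    P=lambda p:np.round((proj(f,p)-[u-h,v-h])*400/(2*h)).tolist()
    for k,p in dict(disc=(557,-251),discwell=(557,-253.4),oblong=(641,-235),square=(623,-151),small=(538,-170)).items(): print(c,k,'top93',P((*p,92.5)),'foot32',P((*p,32.5)),'rim26',P((*p,26)))
cv2.imwrite('pics/l10.png',np.hstack(ims));print(robot.get_state()['ee_pos'])
```

```text
side disc top93 [201.0, 187.0] foot32 [186.0, 291.0] rim26 [184.0, 301.0]
side discwell top93 [204.0, 192.0] foot32 [188.0, 296.0] rim26 [187.0, 306.0]
side oblong top93 [379.0, 116.0] foot32 [355.0, 219.0] rim26 [353.0, 229.0]
side square top93 [244.0, -9.0] foot32 [229.0, 91.0] rim26 [227.0, 101.0]
side small top93 [78.0, 55.0] foot32 [70.0, 156.0] rim26 [69.0, 167.0]
top disc top93 [293.0, 224.0] foot32 [257.0, 245.0] rim26 [254.0, 247.0]
top discwell top93 [297.0, 224.0] foot32 [261.0, 246.0] rim26 [258.0, 248.0]
top oblong top93 [265.0, 82.0] foot32 [232.0, 111.0] rim26 [229.0, 114.0]
top square top93 [121.0, 101.0] foot32 [96.0, 130.0] rim26 [93.0, 133.0]
top small top93 [151.0, 246.0] foot32 [124.0, 266.0] rim26 [121.0, 268.0]
[461.37488626 246.03348425 188.41724422]
```

View pics/l10.png

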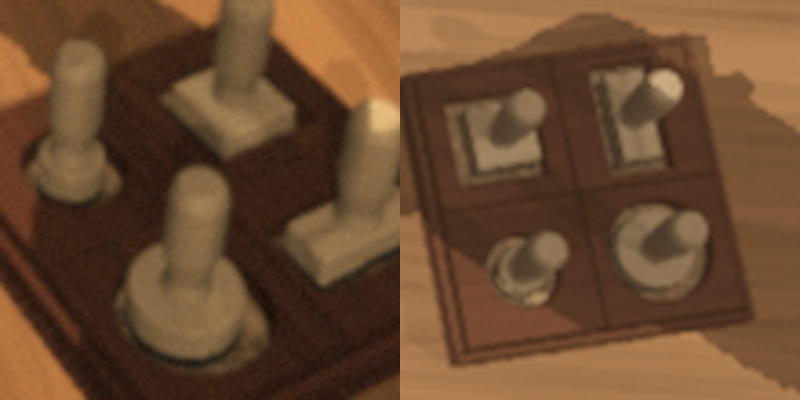

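The final check shows all four feet inside their matching recesses. Handle tops fall within a few pixels of where upright, seated stamps would show: disc (290,228) in the top crop, against a predicted (293,224). Handing in.

```bash
python3 -c "
from h import *
print(robot.hand_in(),robot.get_state()['clock'])"
```

```text
the job is handed in; nothing more can be done
the job is handed in; nothing more can be done
```

I put all four stamps (square, oblong, small round and large round) back in their matching recesses and handed the job in at about 37 s of the 99 s. No verdict was reported.

**Last checks:**
- **Stamps:** each stands upright inside its recess. The centres are within about 5 mm of the recess centres, with one top-view reading of the disc 8 mm off. Their heights came out at about 48–56 mm, mostly 51–55; measured from a floor near 12–13 mm, that fits seated stamps.
- **Bell and starfish:** both were found where they started, within the network's 4 mm error. The gripper ended well clear with its fingers open.

**What disagreed:**
- **Floor height:** I first put the recess floor at about 8 mm from the images, but contact when lowering the square stamp put it near 12–13 mm.
- **Light touches on lowering:** the square and disc stamps touched down with 6–7 N before release.
- **Disc position:** it sits a few millimetres off the centre of its recess.
- **Small-stamp detector:** it once reported the oblong stamp as the small one. I discounted that because the picture showed otherwise.

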